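# Stand the vet's kit case on its heavy end

## Robot

A 7-joint arm with a two-finger parallel gripper is mounted at the origin on the work surface. World frame = base frame: x ahead of the robot, y to its left, z up, the work surface at z = 0. Lengths are in m, angles in rad, forces in N, time in s.
With the tool pointing down it reaches from about 0.35 to 0.9 m from the base axis. Payload 8.1 kg.
Tool frame: the origin (TCP) lies at the centre of the arm's flange, where the gripper is bolted on; the fingertips stand 178 mm ahead of it and the grasp point (between the pads) lies 159 mm ahead of it; z points along the fingers, y is the direction in which the jaws open and shut (so a half turn about z gives the same grasp; the last joint's range is limited). The gripper opens to 92 mm and grips with 3 to 60 N. Pads are 19 mm wide; open, the fingers measure 130 mm over their backs; the gripper's body (75 mm by 190 mm) begins 47 mm behind the grasp point.
Start: joints at [1.138, 0.434, 0.025, 1.573, -0.012, 1.134, -0.075], TCP at [0.202, -0.591, 0.405] pointing down, gripper open.
Joint ranges: [-2.62, 2.62], [-0.44, 2.09], [-1.27, 1.32], [0.08, 2.57], [-1.32, 4.46], [0.12, 2], [-2.74, 2.74]. Speed limits (rad/s): [2.22, 2.22, 3.01, 3.01, 3.14, 3.14, 3.14].

## Interface

Orientations are given as a rotation vector (axis times angle).
In Python, from cell import arm gives the robot as it stands. The module is installed in compiled form; this text tells all that it offers.
- The arm moves only by the tool move_arm, never from a script. Its argument "steps" is a list of rows, each a list of 4 numbers: the shift along the tool's x, y, z in mm, then the turn about the tool's z in rad. In form: [[x, y, z, twist], ...]. A call has 1 to 20 rows; each row is the pose to reach, as a shift and turn from the pose commanded when the call began, along the tool's axes at that moment; what a row does not reach only later rows make up. A row lasts 1/8 s, in which the tool goes at most 62.5 mm and 10.7 degrees, less where a joint would pass 70% of its speed; a pose out of reach is approached as far as the arm can. A call with a gripper value outside its range is refused whole. "grip" is the finger opening in mm, from 0 to 91.8, set as the call begins (left out, the last holds). The fingers move at their own pace and stop on an object; "grip_force" is the grip in N (left out, the last holds). Time passes only in rows, so rows that repeat a pose let the fingers close. It gives the time, the measured TCP pose, the force and the opening at its end, in the units of the state.
- arm.observe(): the state, without advancing time (a new reading comes with each control period).
- arm.get_image(name): name is "scene" or "top"; returns the picture (480x640x3 uint8, red, green, blue); there is no depth.
- arm.camera_info(name): a dict with "mtx" (3x3 intrinsics, pixels), "pose" (4x4, takes a point from camera to world coordinates). Camera axes: x right, y down, z forward; pixel columns grow to the right and rows downward; lengths in m; the calibration is good to about 2 mm. A picture is of the moment at which its call begins. camera_info takes no time and is no camera call.
- arm.sign_off(): hands the job in, once; it reports no verdict.
The state is a dict: "clock": time; "joints": joint angles; "dq": joint speeds; "joint_efforts": joint torques, N m; "position": TCP position; "ee_rot": TCP orientation; "force": force on the tool from outside, world axes, zero at the start; "ft_torque": the same for the moment, N m; "width": opening from 0.0 (shut) to 1.0 (fully open).
Only numpy, scipy, OpenCV 4.12 (cv2) and the standard library are available. Lean on these libraries where they do the work, as an engineer would, in place of code of your own. Each camera call takes 0.05 s, during which the arm holds its last target.

## Task

Lift the kit case that lies on the rectangular rubber mat by its handle and see which end dips, then stand that case upright on its heavy end inside the small, empty square steel tray and let go. Leave the look-alike case lying where it is on the round wooden board.

Things in the scene. Friction and masses are not known exactly. Their poses are not given: they have to be found in the camera images.
- case_1_mid (a point): Centre of a kit case: aluminium box 150 mm long (x), 60 wide (y), 50 high (z, up as it lies), black caps on both ends, 0.4 to 0.65 kg. The heavy end is hidden and may be either; centre of mass 25 to 40 mm from the middle. A handle straddles it: steel arms on stiffish pivots at this point, axis y, starting upright, stops 45 degrees each way, staying where left.
- case_2_mid (a point): Centre of the look-alike case, same in size and looks; either may be on the mat. Handle of both: black grip bar along y, 76 long, 12 thick (x), 24 high, its centre 95 mm from the box's centre, straight above at the start. Pinch its 12 mm from above. Lifted, the box slopes 45 degrees, heavy end down; lean the gripper 45 degrees more, towards the dipped end's side, to bring it on end.
- mat: thin black rubber mat, rectangular, 120 x 200 mm (x, y), 6 mm thick, fixed to the table; the case to stand up lies on it, the other on a round wooden board of the same thickness. Origin: centre of its underside, at table height.
- tray: shallow square stainless steel tray, 150 x 150 mm, rim 16 mm high, walls and floor 4 mm thick, fixed and empty. A case stands in it by itself on either end, and rights itself from a lean of 15 degrees, heavy end down. Origin: centre of its underside, at table height.
Not all that is in view belongs to the job. What is shaped like the part that bears case_2_mid but blue or orange is not meant.

How it is judged:
By the outcome, as a careful person would: the job done as asked, in the order asked, and still so for the second after the job is handed in, with the robot touching nothing.
It also fails if it takes over 40 s, if anything falls off the work surface, if the arm or the gripper's body presses on something with over 40 N, if the wrist force passes 120 N, or if a joint passes its speed limit or range.

## Working session

There is one attempt and no reset: what is moved stays moved. The work goes in short steps, Python scripts to look and compute and a tool call to move; the robot and the scene stay as the last step left them, time stands still between calls to the robot, and variables do not carry over. Pictures are saved under pics/ and viewed, and the job is handed in when it is done.

Besides the shell and the picture viewer there is one more tool, called after "Request:" as a command line: name --pt "numbers of a row" for each row, then --argument value for the rest. move_arm: Moves the arm, as the interface text tells. Its arguments: {"type":"object","properties":{"steps":{"type":"array"},"grip":{"type":"number"},"grip_force":{"type":"number"}},"required":["steps"]}

```bash
mkdir -p pics
python3 - <<'E'
from cell import arm
import cv2,numpy as np
for n in("scene","top"):
    cv2.imwrite(f"pics/{n}0.png",arm.get_image(n)[...,::-1])
    c=arm.camera_info(n);print(n,np.round(c["mtx"],1).tolist(),np.round(c["pose"],3).tolist())
s=arm.observe();print({k:np.round(v,3).tolist() for k,v in s.items()})
E
```

```text
scene [[535.1, 0.0, 322.5], [0.0, 535.1, 235.7], [0.0, 0.0, 1.0]] [[0.561, 0.435, -0.704, 1.046], [0.827, -0.274, 0.49, -0.423], [0.021, -0.858, -0.514, 0.514], [0.0, 0.0, 0.0, 1.0]]
top [[535.0, 0.0, 315.9], [0.0, 535.0, 240.6], [0.0, 0.0, 1.0]] [[-0.076, -0.976, 0.206, 0.213], [-0.997, 0.073, -0.022, 0.019], [0.007, -0.207, -0.978, 1.138], [0.0, 0.0, 0.0, 1.0]]
{'clock': 0.1, 'joints': [1.138, 0.435, 0.025, 1.574, -0.012, 1.134, -0.075], 'dq': [0.001, -0.001, -0.001, -0.002, 0.001, -0.001, 0.001], 'joint_efforts': [0.003, -66.913, 0.988, -31.515, -0.061, 0.037, 0.0], 'position': [0.202, -0.591, 0.404], 'ee_rot': [-3.098, -0.515, 0.001], 'force': [0.415, 0.21, 0.002], 'ft_torque': [0.019, -0.036, 0.07], 'width': 1.001}
```

View pics/scene0.png

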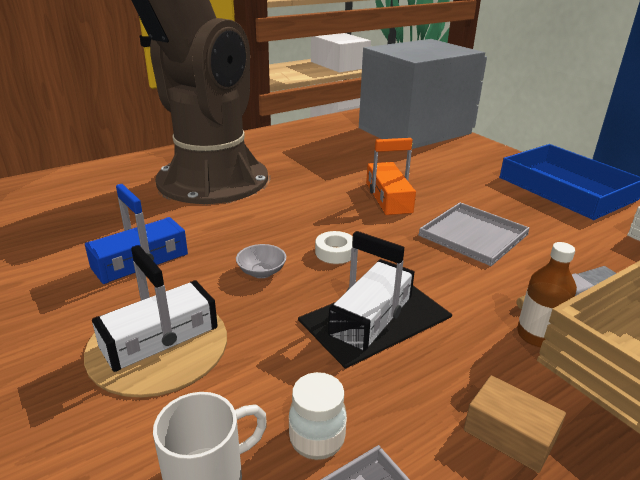

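View pics/top0.png

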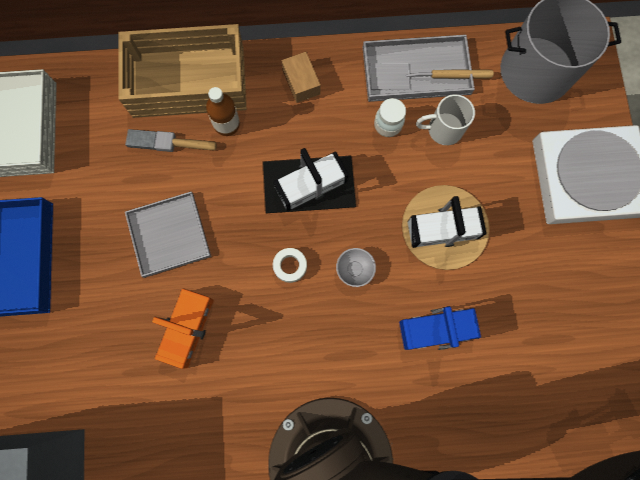

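Candidates for the case, as top-view pixels:
- white case on the black mat (312,180)
- white case on the round board (447,227), the look-alike
- blue case (440,328) and orange case (183,328), both decoys

Candidates for the tray:
- square, empty tray (168,235)
- oblong grey tray holding a fork (418,68)
- blue bin (20,255)

I choose the white case on the mat and the tray at (168,235), and will check both in a close crop.

```bash
cat > h.py <<'E'
import numpy as np,cv2
from cell import arm
def ray(n,px,z):
    c=arm.camera_info(n);P=np.array(c["pose"]);K=np.array(c["mtx"])
    px=np.atleast_2d(px).astype(float)
    d=(P[:3,:3]@np.linalg.inv(K)@np.c_[px,np.ones(len(px))].T).T
    o=P[:3,3];return o+d*((z-o[2])/d[:,2])[:,None]
def proj(n,X):
    c=arm.camera_info(n);P=np.array(c["pose"]);K=np.array(c["mtx"])
    q=(np.atleast_2d(X)-P[:3,3])@P[:3,:3];q=q@K.T;return q[:,:2]/q[:,2:]
def tri(pxs): # dict name->px
    A=np.zeros((3,3));b=np.zeros(3)
    for n,p in pxs.items():
        o=np.array(arm.camera_info(n)["pose"])[:3,3];d=ray(n,p,0)[0]-o;d/=np.linalg.norm(d)
        M=np.eye(3)-np.outer(d,d);A+=M;b+=M@o
    return np.linalg.solve(A,b)
E
python3 - <<'E'
import cv2,numpy as np
t=cv2.imread("pics/top0.png");s=cv2.imread("pics/scene0.png")
a=cv2.resize(t[140:220,255:365],None,fx=5,fy=5,interpolation=cv2.INTER_CUBIC)
b=cv2.resize(t[185:285,115:225],None,fx=4,fy=4,interpolation=cv2.INTER_CUBIC)
c=cv2.resize(s[220:360,295:455],None,fx=4,fy=4,interpolation=cv2.INTER_CUBIC)
cv2.imwrite("pics/a.png",a);cv2.imwrite("pics/b.png",b);cv2.imwrite("pics/c.png",c)
E
```

```text
(no output)
```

View pics/a.png

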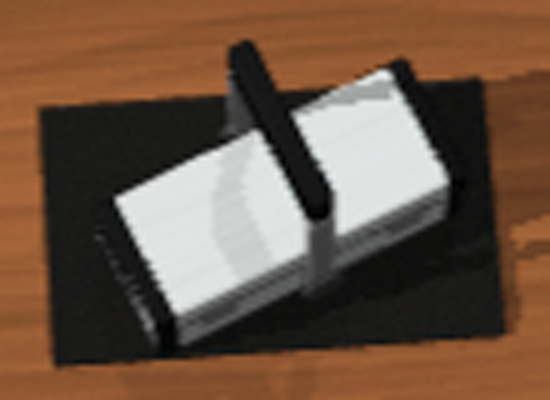

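View pics/b.png

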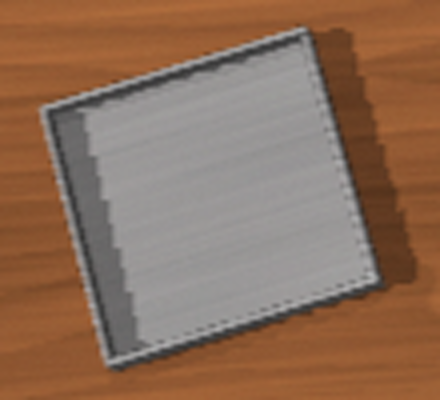

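View pics/c.png

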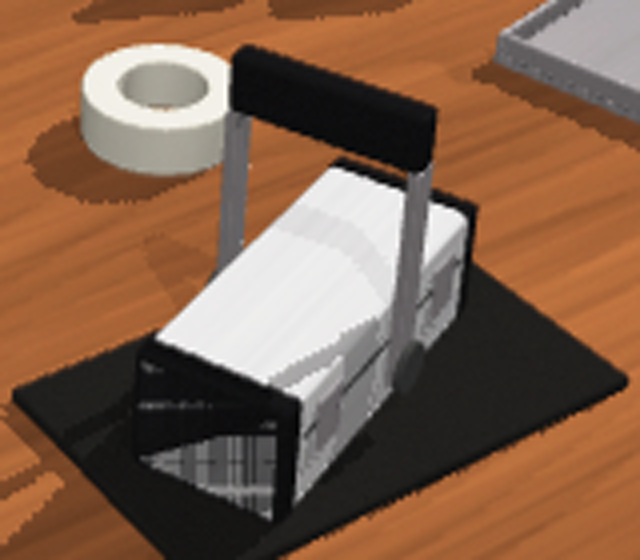

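The crops confirm both choices: a white case with an upright handle on the rectangular black mat, and an empty square tray with its corners clearly visible.

Run:
```python
from h import *
from scipy.spatial.transform import Rotation as R
f=lambda L,s,o:np.array(L)/s+np.array(o)-0.5+.5/s
top=f([(118,200),(385,70),(448,182),(178,310)],5,(255,140))
W=ray("top",top,0.056);print("boxtop",W.round(4),W.mean(0))
e=(W[1]+W[2]-W[0]-W[3]);print("long yaw",np.degrees(np.arctan2(e[1],e[0])),np.linalg.norm(e)/2)
b=f([(243,52),(318,198)],5,(255,140));B=ray("top",b,0.138);print("bar",B.round(4),B.mean(0));d=B[1]-B[0];print(np.degrees(np.arctan2(d[1],d[0])),np.linalg.norm(d))
t=f([(44,107),(307,31),(381,282),(111,366)],4,(115,185));T=ray("top",t,0.016);print("tray",T.round(4),T.mean(0))
for i in range(4):
  d=T[(i+1)%4]-T[i];print(np.degrees(np.arctan2(d[1],d[0])),np.linalg.norm(d))
# scene check
bs=f([(243,52),(437,115)],4,(295,220));B2=ray("scene",bs,0.138);print("scene bar",B2.round(4),B2.mean(0))
s=arm.observe();M=R.from_rotvec(s["ee_rot"]).as_matrix();print(M.round(3))
# reach candidates
```

```text
boxtop [[ 0.5775  0.0643  0.056 ]
 [ 0.6273 -0.0532  0.056 ]
 [ 0.5752 -0.0758  0.056 ]
 [ 0.5273  0.0422  0.056 ]] [ 0.57680725 -0.00559932  0.056     ]
long yaw -67.4821029683509 0.12745882498043012
bar [[ 0.6075  0.0078  0.138 ]
 [ 0.5449 -0.0172  0.138 ]] [ 0.57617221 -0.00470275  0.138     ]
-158.2290727671641 0.06740382994041572
tray [[0.5433 0.3994 0.016 ]
 [0.5757 0.2566 0.016 ]
 [0.4336 0.2213 0.016 ]
 [0.3991 0.3646 0.016 ]] [0.48793752 0.31049059 0.016     ]
-77.21786828762473 0.14644044867892506
-166.03484084454422 0.1464743930930527
103.50736841779275 0.14744127673829724
13.568306499574957 0.14832336137208033
scene bar [[ 0.5471 -0.0205  0.138 ]
 [ 0.6142  0.0093  0.138 ]] [ 0.58064311 -0.00558765  0.138     ]
[[ 0.946  0.324 -0.001]
 [ 0.324 -0.946  0.001]
 [-0.    -0.001 -1.   ]]
```

```bash
cat >> h.py <<'E'
from scipy.spatial.transform import Rotation as R
def go(x,y,z,yawy):
    "target grasp point, yaw (deg) of tool y; returns shift mm + twist"
    s=arm.observe();M=R.from_rotvec(s["ee_rot"]).as_matrix()
    d=np.array([x,y,z+0.159])-s["position"]
    cur=np.degrees(np.arctan2(M[1,1],M[0,1]))
    tw=-np.radians((yawy-cur+180)%360-180)
    print("t",s["clock"],"tcp",np.round(s["position"],4),"yawy",round(cur,2),"zax",M[:,2].round(3),"w",s["width"]*91.8,"F",np.round(s["force"],1),"j",np.round(s["joints"],2))
    print("shift mm",(M.T@d*1000).round(1),"twist",round(tw,3))
E
python3 -c "
from h import *
go(.5775,-.005,.246,-67.8)"
```

```text
t 0.1 tcp [ 0.2023 -0.5911  0.404 ] yawy -71.11 zax [-0.001  0.001 -1.   ] w 91.90422617147996 F [0.4 0.2 0. ] j [ 1.14  0.44  0.02  1.57 -0.01  1.13 -0.08]
shift mm [ 5.448e+02 -4.331e+02 -4.000e-01] twist -0.058
```

Request:
move_arm --pt "36 -29 0 -0.004" --pt "73 -58 0 -0.008" --pt "109 -87 0 -0.012" --pt "145 -115 0 -0.015" --pt "182 -144 0 -0.019" --pt "218 -173 0 -0.023" --pt "254 -202 0 -0.027" --pt "291 -231 0 -0.031" --pt "327 -260 0 -0.035" --pt "363 -289 0 -0.039" --pt "400 -318 0 -0.043" --pt "436 -347 0 -0.046" --pt "472 -375 0 -0.05" --pt "509 -404 0 -0.054" --pt "545 -433 0 -0.058" --pt "545 -433 0 -0.058" --pt "545 -433 0 -0.058" --grip 50

```text
clock: 2.22
position: [0.5776, -0.0057, 0.4042]
ee_rot: [3.082, 0.605, -0.002]
force: [0.3, -0.8, -0.1]
width: 0.547
```

```bash
python3 -c "
from h import *
go(.5775,-.005,.126,-67.8)
a=arm.get_image('scene')[...,::-1]
cv2.imwrite('pics/s1.png',a)"
```

```text
t 2.225 tcp [ 0.5776 -0.0057  0.4042] yawy -67.79 zax [-0.001 -0.001 -1.   ] w 50.1764744589337 F [ 0.3 -0.8 -0.1] j [ 0.13  0.38 -0.29  1.67  0.12  1.11 -1.38]
shift mm [  0.4  -0.7 119.2] twist 0.0
```

View pics/s1.png

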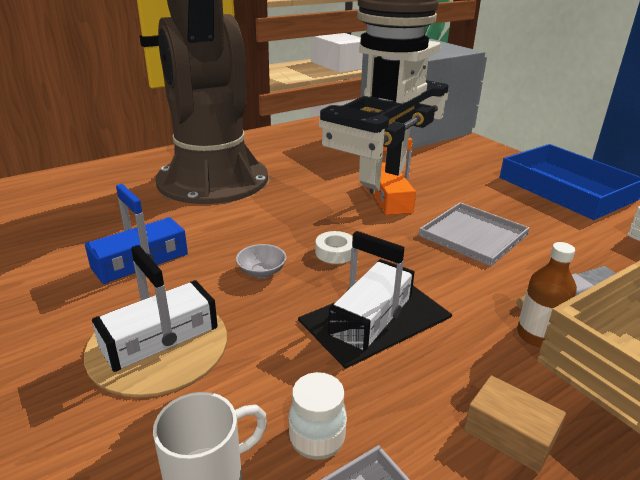

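The gripper sits above the mat case, with its fingertips around (385,170) and the handle at (378,247). The fingers are aligned across the bar, so I descend.

Request:
move_arm --pt "0 0 25 0" --pt "0 0 50 0" --pt "0 0 75 0" --pt "0 0 95 0" --pt "0 0 110 0" --pt "0 0 119 0" --pt "0 0 119 0"

```text
clock: 3.15
position: [0.5777, -0.0055, 0.2854]
ee_rot: [3.083, 0.605, -0.001]
force: [0.2, -0.4, 0.4]
width: 0.541
```

Request:
move_arm --pt "0 0 0 0" --pt "0 0 0 0" --pt "0 0 0 0" --pt "0 0 0 0" --pt "0 0 0 0" --grip 0 --grip_force 30

```text
clock: 3.78
position: [0.5778, -0.005, 0.2858]
ee_rot: [-3.083, -0.605, -0.0]
force: [-0.9, 1.1, 0.5]
width: 0.13
```

```bash
python3 -c "
from h import *
go(.5775,-.005,.126,-67.8)
a=arm.get_image('scene')[...,::-1]
cv2.imwrite('pics/s2.png',cv2.resize(a[120:380,240:500],None,fx=2.2,fy=2.2))"
```

```text
t 3.775 tcp [ 0.5778 -0.005   0.2858] yawy -67.77 zax [ 0.  0. -1.] w 11.957485887138082 F [-0.9  1.1  0.5] j [ 0.11  0.5  -0.28  1.81  0.17  0.86 -1.43]
shift mm [-0.3 -0.1  0.8] twist 0.0
```

View pics/s2.png

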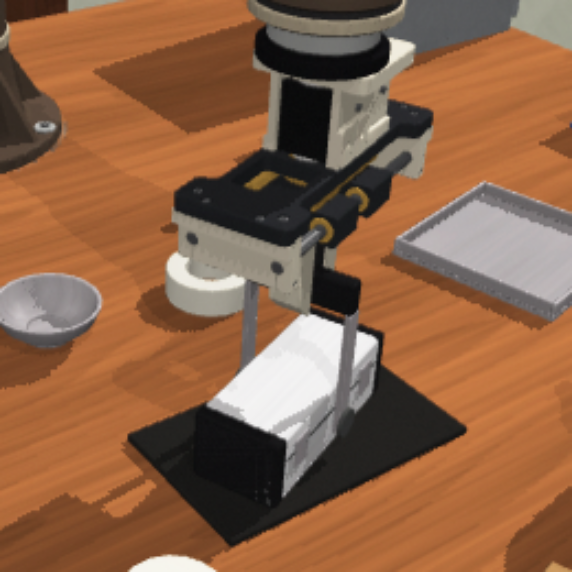

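The bar is pinched at an opening of 12 mm. I lift by the handle.

Request:
move_arm --pt "0 0 -12 0" --pt "0 0 -24 0" --pt "0 0 -36 0" --pt "0 0 -48 0" --pt "0 0 -60 0" --pt "0 0 -72 0" --pt "0 0 -80 0" --pt "0 0 -80 0" --pt "0 0 -80 0" --pt "0 0 -80 0"

```text
clock: 5.08
position: [0.5777, -0.0052, 0.3652]
ee_rot: [-3.083, -0.605, 0.001]
force: [0.4, 0.1, -5.5]
width: 0.127
```

```bash
python3 -c "
from h import *
go(.5775,-.005,.126,-67.8)
a=arm.get_image('scene')[...,::-1]
cv2.imwrite('pics/s3.png',cv2.resize(a[100:380,240:520],None,fx=2.1,fy=2.1))"
```

```text
t 5.075 tcp [ 0.5777 -0.0052  0.3652] yawy -67.79 zax [-0.001 -0.    -1.   ] w 11.663350244498838 F [ 0.4  0.1 -5.5] j [ 0.13  0.42 -0.29  1.72  0.14  1.02 -1.39]
shift mm [ 0.  -0.3 80.2] twist 0.0
```

View pics/s3.png

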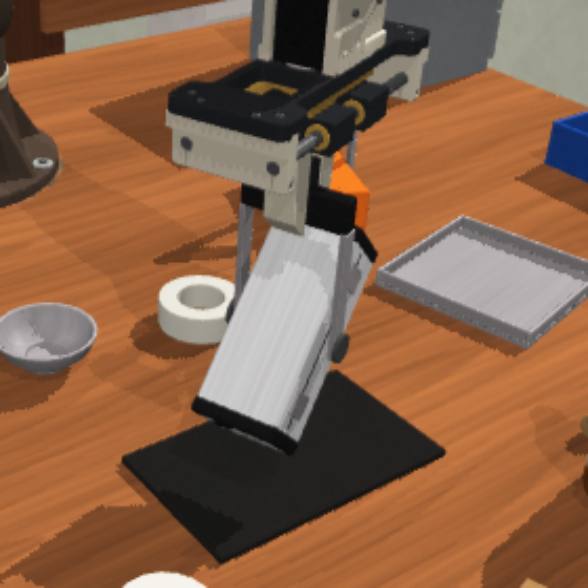

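The end nearest the scene camera dips (crop pixel (245,425)), which is the −y end, along tool +y. The other end is light. The weight reads 5.5 N, about 0.56 kg.

The moves cannot lean the tool. So I will set the case back down along an arc that keeps the heavy corner in place. Then I will regrip it across the 60 mm width at the light end and swing it up on end about its heavy edge.

Request:
move_arm --pt "0 20 12 0" --pt "0 38 25 0" --pt "0 40 33 0" --pt "0 34 37 0" --pt "0 28 41 0" --pt "0 23 45 0" --pt "0 18 50 0" --pt "0 13 55 0" --pt "0 9 61 0" --pt "0 6 66 0" --pt "0 4 70 0" --pt "0 1 76 0" --pt "0 0 80 0" --pt "0 0 80 0"

```text
clock: 6.88
position: [0.5781, -0.0053, 0.2859]
ee_rot: [3.083, 0.605, 0.001]
force: [-0.6, 1.2, 0.1]
width: 0.133
```

```bash
python3 -c "
from h import *
go(.5775,-.005,.126,-67.8)
a=arm.get_image('scene')[...,::-1]
cv2.imwrite('pics/s4.png',cv2.resize(a[100:380,240:520],None,fx=2.1,fy=2.1))"
```

```text
t 6.875 tcp [ 0.5781 -0.0053  0.2859] yawy -67.79 zax [ 0.001 -0.    -1.   ] w 12.188391475270665 F [-0.6  1.2  0.1] j [ 0.11  0.5  -0.27  1.81  0.17  0.85 -1.43]
shift mm [-0.4 -0.4  0.9] twist 0.0
```

View pics/s4.png

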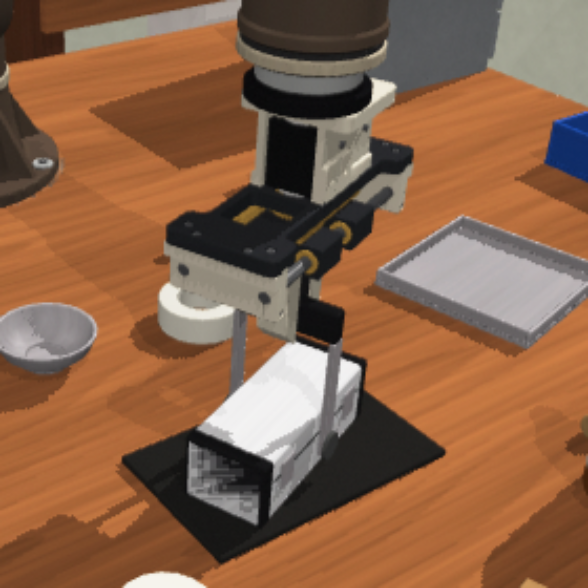

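Request:
move_arm --pt "0 0 0 0" --pt "0 0 0 0" --pt "0 0 -15 0" --pt "0 0 -40 0" --pt "0 0 -75 0" --pt "0 0 -110 0" --pt "0 0 -140 0" --pt "0 -60 -150 -0.15" --pt "0 -120 -150 -0.3" --pt "0 -150 -150 -0.45" --pt "0 -150 -150 -0.6" --pt "0 -150 -150 -0.75" --pt "0 -150 -150 -0.9" --pt "0 -150 -150 -1.05" --pt "0 -150 -150 -1.2" --pt "0 -150 -150 -1.35" --pt "0 -150 -150 -1.5" --pt "0 -150 -150 -1.571" --pt "0 -150 -150 -1.571" --grip 40

```text
clock: 9.3
position: [0.5211, 0.1335, 0.4366]
ee_rot: [1.752, 2.607, 0.001]
force: [0.2, -0.4, 0.5]
width: 0.436
```

```bash
python3 -c "
from h import *
go(.5775,-.005,.126,22.2)
a=arm.get_image('top')[...,::-1]
cv2.imwrite('pics/t5.png',cv2.resize(a[140:220,255:365],None,fx=5,fy=5,interpolation=2))
a=arm.get_image('scene')[...,::-1]
cv2.imwrite('pics/s5.png',cv2.resize(a[220:360,295:455],None,fx=4,fy=4,interpolation=2))"
```

```text
t 9.3 tcp [0.5211 0.1335 0.4366] yawy 22.18 zax [ 0.001 -0.    -1.   ] w 40.05893501627509 F [ 0.2 -0.4  0.5] j [ 0.15  0.35 -0.67  1.7   0.23  1.18 -0.18]
shift mm [-149.5   -0.2  151.7] twist -0.0
```

View pics/t5.png

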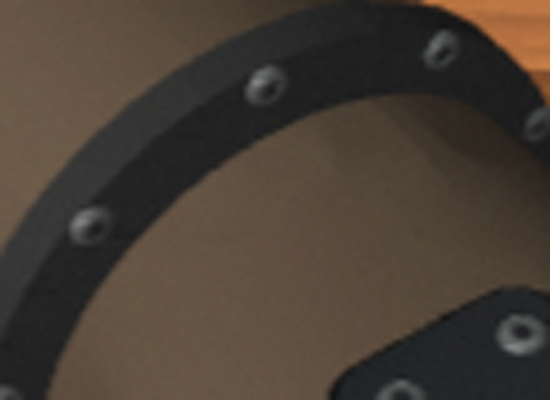

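View pics/s5.png

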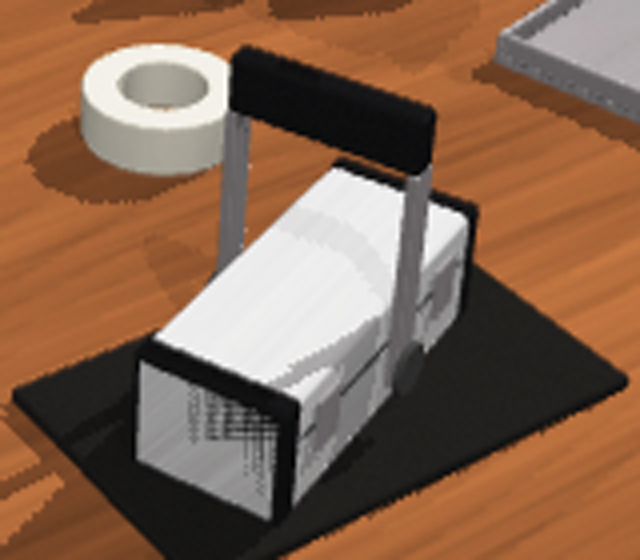

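The case is back in its original pose: all corners match the first crop, such as (145,345) and (475,205), and the handle is upright. Next I grip the light end across its width, 60 mm from the middle.

Request:
move_arm --pt "-45 0 0 0" --pt "-89 0 0 0" --pt "-89 0 40 0" --pt "-89 0 80 0" --pt "-89 0 120 0" --pt "-89 0 150 0" --pt "-89 0 170 0" --pt "-89 0 185 0" --pt "-89 0 185 0" --grip 91

```text
clock: 10.52
position: [0.5546, 0.0512, 0.2501]
ee_rot: [-1.752, -2.607, 0.002]
force: [0.1, 0.6, 0.0]
width: 0.986
```

```bash
python3 -c "
from h import *
go(.5775-.06*.378,-.005+.06*.926,.0325,22.2)
a=arm.get_image('scene')[...,::-1]
cv2.imwrite('pics/s6.png',cv2.resize(a[120:380,240:500],None,fx=2.2,fy=2.2))"
```

```text
t 10.525 tcp [0.5546 0.0512 0.2501] yawy 22.2 zax [-0.001 -0.    -1.   ] w 90.48227352295125 F [0.1 0.6 0. ] j [ 0.2   0.57 -0.55  1.87  0.4   0.81 -0.17]
shift mm [-0.7  0.  58.6] twist 0.0
```

View pics/s6.png

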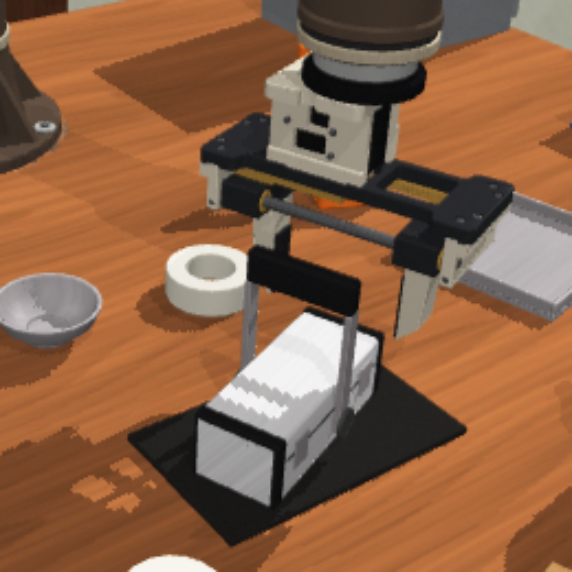

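The fingers straddle the light end at crop pixels (270,235) and (412,320), and the bar is clear of the gripper's body. I descend and close gently.

Request:
move_arm --pt "0 0 12 0" --pt "0 0 24 0" --pt "0 0 36 0" --pt "0 0 48 0" --pt "0 0 58 0" --pt "0 0 58 0"

```text
clock: 11.32
position: [0.5545, 0.0512, 0.1918]
ee_rot: [-1.751, -2.607, 0.002]
force: [-0.6, -0.4, -0.1]
width: 0.991
```

Request:
move_arm --pt "0 0 0 0" --pt "0 0 0 0" --pt "0 0 0 0" --pt "0 0 0 0" --pt "0 0 0 0" --grip 50 --grip_force 14

```text
clock: 11.95
position: [0.5549, 0.0513, 0.193]
ee_rot: [1.751, 2.608, 0.0]
force: [-0.9, -0.0, 2.6]
width: 0.655
```

```bash
python3 -c "
from h import *
go(.5775-.06*.378,-.005+.06*.926,.0325,22.2)
a=arm.get_image('scene')[...,::-1]
cv2.imwrite('pics/s7.png',cv2.resize(a[120:380,240:500],None,fx=2.2,fy=2.2))"
```

```text
t 11.95 tcp [0.5549 0.0513 0.193 ] yawy 22.23 zax [ 0.001 -0.    -1.   ] w 60.11848227400098 F [-0.9 -0.   2.6] j [ 0.16  0.65 -0.5   1.91  0.46  0.7  -0.22]
shift mm [-0.6 -0.4  1.5] twist 0.001
```

View pics/s7.png

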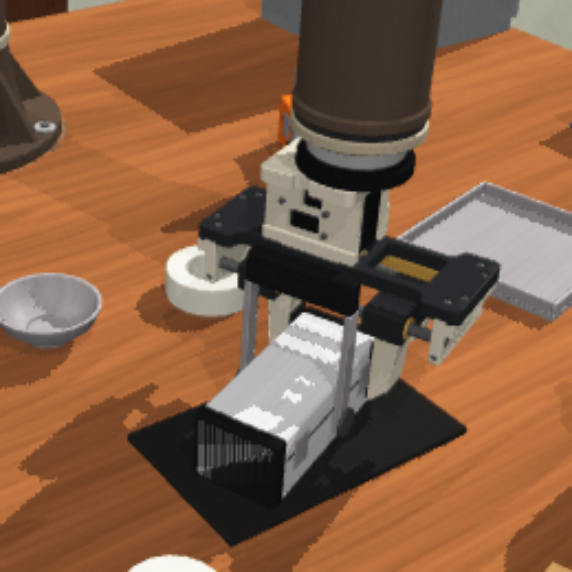

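Request:
move_arm --pt "-3 0 -14 0" --pt "-8 0 -27 0" --pt "-14 0 -40 0" --pt "-22 0 -52 0" --pt "-31 0 -63 0" --pt "-31 0 -63 0"

```text
clock: 12.75
position: [0.5672, 0.0215, 0.2568]
ee_rot: [1.753, 2.605, 0.001]
force: [-0.1, -1.5, 1.3]
width: 0.651
```

```bash
python3 -c "
from h import *
go(.5775-.06*.378,-.005+.06*.926,.0325,22.2)
a=arm.get_image('scene')[...,::-1]
cv2.imwrite('pics/s8.png',cv2.resize(a[120:380,240:500],None,fx=2.2,fy=2.2))"
```

```text
t 12.75 tcp [0.5672 0.0215 0.2568] yawy 22.13 zax [ 0.002 -0.001 -1.   ] w 59.777952454238054 F [-0.1 -1.5  1.3] j [ 0.26  0.57 -0.55  1.84  0.39  0.83 -0.11]
shift mm [31.7 -0.6 65.3] twist -0.001
```

View pics/s8.png

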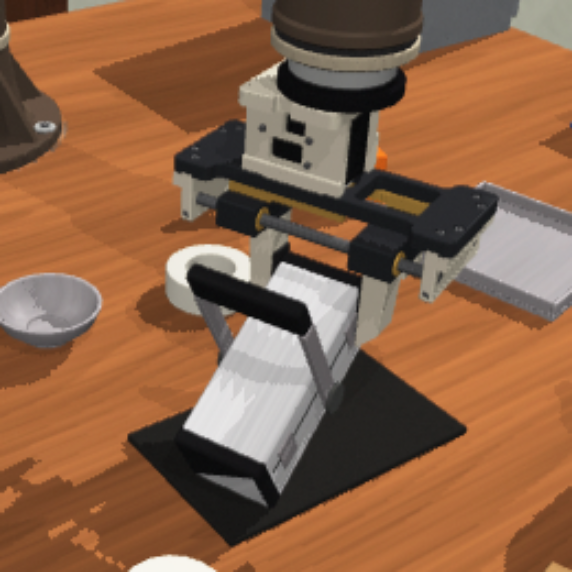

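The case is pivoting about its heavy edge, still on the mat near (270,490), and the handle is moving clear. I continue the arc.

Request:
move_arm --pt "-10 0 -11 0" --pt "-21 0 -20 0" --pt "-33 0 -28 0" --pt "-46 0 -35 0" --pt "-59 0 -40 0" --pt "-73 0 -45 0" --pt "-87 0 -47 0" --pt "-101 0 -48 0" --pt "-115 0 -48 0" --pt "-125 0 -47 0" --pt "-125 0 -47 0" --pt "-125 0 -60 0" --pt "-125 0 -80 0" --pt "-125 0 -80 0"

```text
clock: 14.55
position: [0.6144, -0.0921, 0.3381]
ee_rot: [1.748, 2.606, 0.004]
force: [-0.1, -0.9, -4.5]
width: 0.652
```

```bash
python3 -c "
from h import *
go(.488,.3105,.165,22.2)
a=arm.get_image('scene')[...,::-1]
cv2.imwrite('pics/s9.png',cv2.resize(a[80:380,240:500],None,fx=2,fy=2))"
```

```text
t 14.55 tcp [ 0.6144 -0.0921  0.3381] yawy 22.29 zax [ 0.004  0.    -1.   ] w 59.84825293917566 F [-0.1 -0.9 -4.5] j [ 0.44  0.56 -0.57  1.63  0.33  1.05  0.16]
shift mm [420.5  35.6  13.6] twist 0.002
```

View pics/s9.png

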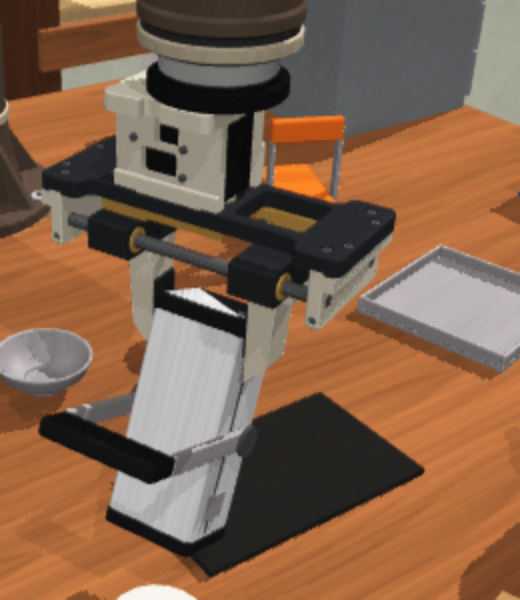

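```bash
cat >> h.py <<'E'
def onplane(n,px,p0,nrm):
    o=np.array(arm.camera_info(n)["pose"])[:3,3];d=ray(n,px,0)[0]-o
    return o+d*(np.dot(p0-o,nrm)/np.dot(d,nrm))
def lean(n,a,b):
    s=arm.observe();M=R.from_rotvec(s["ee_rot"]).as_matrix()
    g=s["position"]+.159*M[:,2];ny=M[:,1]
    for sg in(1,-1):
        P=[onplane(n,p,g+sg*.03*ny,ny) for p in(a,b)]
        v=P[1]-P[0];h=-M[:,0]
        print(sg,"len",np.linalg.norm(v),"lean deg",np.degrees(np.arctan2(v@h,-v[2])),np.round(P,3).tolist())
E
python3 - <<'E'
from h import *
f=lambda x,y:(x/2+240,y/2+80)
lean("scene",f(245,325),f(190,552))
E
```

```text
1 len 0.14372472183012702 lean deg 20.602778684366427 [[0.645, -0.088, 0.195], [0.665, -0.135, 0.061]]
-1 len 0.17901564577816662 lean deg 20.602778684366463 [[0.547, -0.006, 0.117], [0.571, -0.064, -0.05]]
```

The lean is 20.6°, with the bottom out toward +u (the dipped end's direction). I carry the case high to the tray and line it up with the tray's sides. It should touch down 49 mm short, so I can finish the arc about the heavy edge there.

Run:
```python
from h import *
go(.4769,.3582,.185,13.1)
```

```text
t 14.6 tcp [ 0.614  -0.0923  0.3369] yawy 22.28 zax [ 0.002 -0.    -1.   ] w 60.12520989949922 F [ 0.7 -0.  -6.1] j [ 0.44  0.56 -0.57  1.63  0.34  1.05  0.16]
shift mm [468.9  44.   -7.5] twist 0.16
```

Request:
move_arm --pt "10 1 -10 0" --pt "30 3 -20 0" --pt "60 6 -28 0.01" --pt "95 9 -30 0.02" --pt "130 12 -30 0.03" --pt "165 15 -30 0.05" --pt "200 19 -30 0.07" --pt "235 22 -30 0.09" --pt "270 25 -30 0.11" --pt "305 29 -30 0.13" --pt "340 32 -30 0.15" --pt "375 35 -30 0.16" --pt "405 38 -30 0.16" --pt "430 40 -30 0.16" --pt "450 42 -25 0.16" --pt "463 43 -15 0.16" --pt "469 44 -8 0.16" --pt "469 44 -8 0.16" --pt "469 44 -8 0.16"

```text
clock: 16.98
position: [0.4777, 0.3569, 0.3436]
ee_rot: [1.956, 2.458, -0.001]
force: [-1.0, 0.5, -5.8]
width: 0.653
```

```bash
python3 -c "
from h import *
go(.4769,.3582,.1395,13.1)
a=arm.get_image('scene')[...,::-1]
cv2.imwrite('pics/s10.png',cv2.resize(a[0:300,340:640],None,fx=2,fy=2))
a=arm.get_image('top')[...,::-1]
cv2.imwrite('pics/t10.png',a)"
```

```text
t 16.975 tcp [0.4777 0.3569 0.3436] yawy 12.99 zax [ 0.    -0.001 -1.   ] w 59.899649480763415 F [-1.   0.5 -5.8] j [-0.31  0.52 -0.61  1.68  0.34  1.04 -0.8 ]
shift mm [ 1.5 -0.5 45.1] twist -0.002
```

View pics/s10.png

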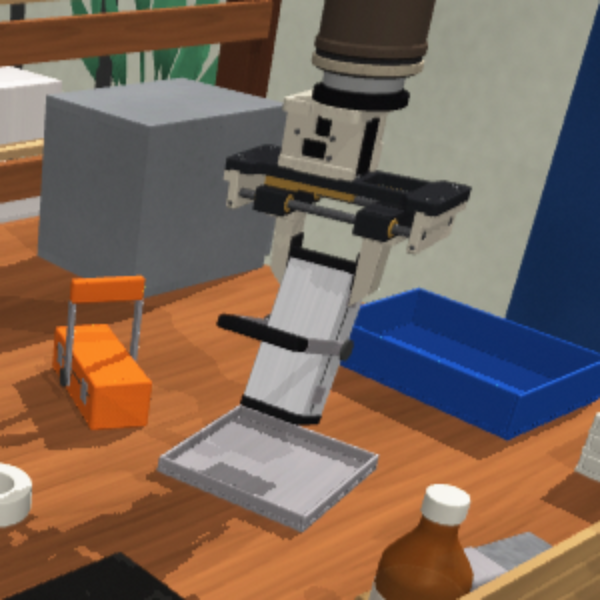

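View pics/t10.png

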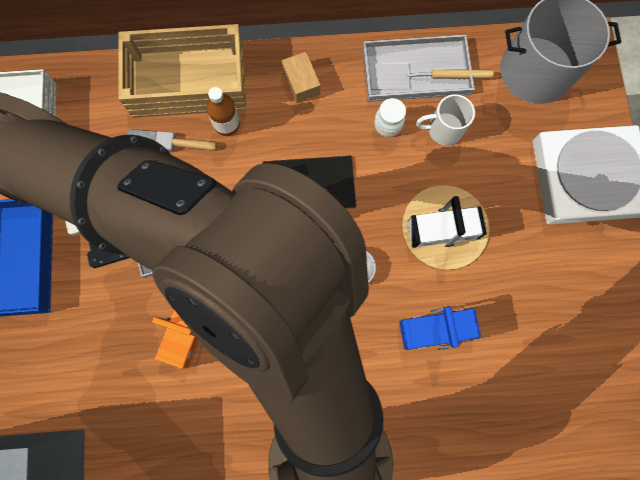

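Run:
```python
from h import *
a=cv2.imread("pics/s10.png");cv2.imwrite("pics/s10c.png",cv2.resize(a[220:540,140:400],None,fx=1.85,fy=1.85,interpolation=2))
```

```text
(no output)
```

View pics/s10c.png

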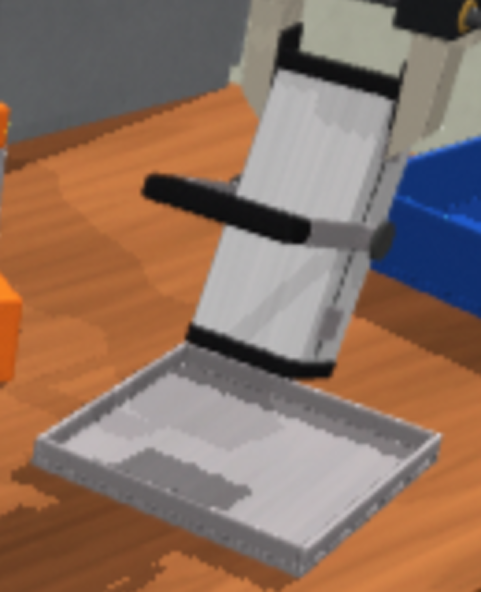

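Run:
```python
from h import *
f=lambda x,y:((x/1.85+140)/2+340,(y/1.85+220)/2)
lean("scene",f(402,82),f(295,376))
lean("scene",f(295,376),f(332,373))
```

```text
1 len 0.14519693164993797 lean deg 21.25629912950322 [[0.508, 0.358, 0.201], [0.52, 0.306, 0.065]]
-1 len 0.170216792591709 lean deg 21.25629912950331 [[0.416, 0.492, 0.147], [0.43, 0.432, -0.012]]
1 len 0.04678590800038321 lean deg -71.09302253028113 [[0.52, 0.306, 0.065], [0.51, 0.349, 0.05]]
-1 len 0.054847902829766496 lean deg -71.09302253028103 [[0.43, 0.432, -0.012], [0.418, 0.482, -0.03]]
```

The case leans 21° with its lowest edge at z≈50 mm, and that edge is about 42 mm inside the tray's back wall. I lower it 46 mm until it touches.

Request:
move_arm --pt "0 0 12 0" --pt "0 0 24 0" --pt "0 0 34 0" --pt "0 0 40 0" --pt "0 0 44 0" --pt "0 0 46 0" --pt "0 0 46 0"

```text
clock: 17.95
position: [0.4767, 0.3593, 0.3]
ee_rot: [-1.953, -2.46, -0.005]
force: [-3.9, -0.9, 11.7]
width: 0.652
```

```bash
python3 -c "
from h import *
go(.488,.3105,.1395,13.1)"
```

```text
t 17.95 tcp [0.4767 0.3593 0.3   ] yawy 13.12 zax [ 0.002  0.003 -1.   ] w 59.84848956224622 F [-3.9 -0.9 11.7] j [-0.33  0.57 -0.59  1.73  0.37  0.96 -0.84]
shift mm [-50.1  -0.1   1.4] twist 0.0
```

In contact, with about 17 N on the edge. I finish the arc at a lower grip force.

Request:
move_arm --pt "-6 0 -1 0" --pt "-12 0 -2 0" --pt "-18 0 -2 0" --pt "-24 0 -3 0" --pt "-30 0 -3 0" --pt "-36 0 -2 0" --pt "-42 0 -1 0" --pt "-47 0 0 0" --pt "-50 0 0 0" --pt "-50 0 0 0" --grip_force 8

```text
clock: 19.2
position: [0.4885, 0.3086, 0.2975]
ee_rot: [1.955, 2.459, -0.001]
force: [0.4, -0.2, -4.8]
width: 0.653
```

```bash
python3 -c "
from h import *
go(.488,.3105,.139,13.1)
a=arm.get_image('scene')[...,::-1]
cv2.imwrite('pics/s11.png',cv2.resize(a[60:300,380:620],None,fx=2.4,fy=2.4,interpolation=2))"
```

```text
t 19.2 tcp [0.4885 0.3086 0.2975] yawy 13.04 zax [-0.    -0.001 -1.   ] w 59.92685665374015 F [ 0.4 -0.2 -4.8] j [-0.24  0.54 -0.59  1.78  0.37  0.93 -0.76]
shift mm [ 2.  -0.1 -0.5] twist -0.001
```

View pics/s11.png

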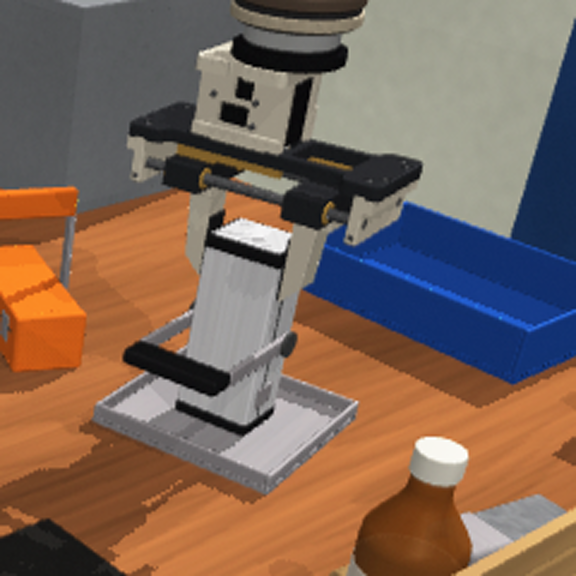

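Run:
```python
from h import *
f=lambda x,y:(x/2.4+380,y/2.4+60)
lean("scene",f(280,267),f(241,433));lean("scene",f(241,433),f(273,412))
```

```text
1 len 0.13479580664340693 lean deg 3.9284473753700215 [[0.521, 0.302, 0.145], [0.523, 0.293, 0.011]]
-1 len 0.15807536246456852 lean deg 3.928447375369961 [[0.43, 0.427, 0.082], [0.433, 0.416, -0.076]]
1 len 0.05263244898581652 lean deg -86.29694549152406 [[0.523, 0.293, 0.011], [0.511, 0.344, 0.007]]
-1 len 0.06172219787845898 lean deg -86.296945491524 [[0.433, 0.416, -0.076], [0.419, 0.476, -0.08]]
```

The lean is down to 4° and the case hangs about 3 mm above the floor. I lower it 5 mm to seat it, then check the force.

Request:
move_arm --pt "0 0 1 0" --pt "0 0 2 0" --pt "0 0 3 0" --pt "0 0 4 0" --pt "0 0 5 0" --pt "0 0 5 0" --pt "0 0 5 0"

```text
clock: 20.12
position: [0.4883, 0.3091, 0.2938]
ee_rot: [1.954, 2.459, 0.0]
force: [-2.2, -4.0, 9.6]
width: 0.654
```

Request:
move_arm --pt "0 0 -1 0" --pt "0 0 -1 0" --pt "0 0 -1 0" --pt "0 0 -1 0" --grip 88

```text
clock: 20.62
position: [0.4884, 0.309, 0.2936]
ee_rot: [-1.954, -2.46, -0.0]
force: [-0.9, 0.1, 0.2]
width: 0.953
```

```bash
python3 -c "
from h import *
go(.488,.3105,.139,13.1)
a=arm.get_image('scene')[...,::-1]
cv2.imwrite('pics/s12.png',cv2.resize(a[60:300,380:620],None,fx=2.4,fy=2.4,interpolation=2))"
```

```text
t 20.625 tcp [0.4884 0.309  0.2936] yawy 13.06 zax [-0.  0. -1.] w 87.48226713905918 F [-0.9  0.1  0.2] j [-0.24  0.55 -0.59  1.78  0.37  0.93 -0.77]
shift mm [ 1.5 -0.1 -4.4] twist -0.001
```

View pics/s12.png

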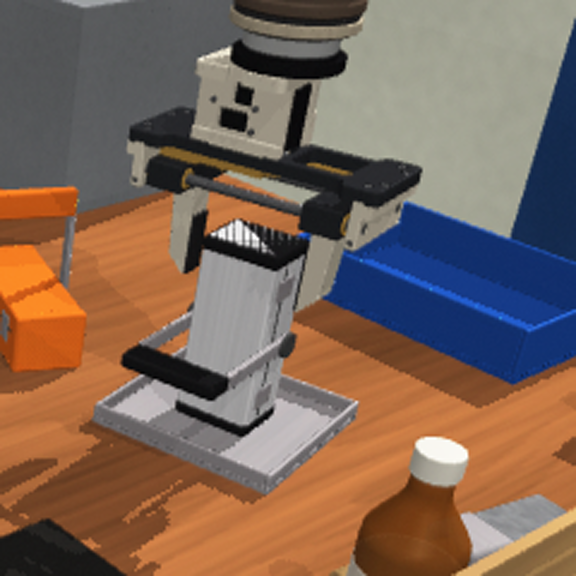

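The case stands by itself, with its base at (225,415) inside the tray and the fingers open on both sides. I rise straight up, then move toward the base so the top view is clear.

Request:
move_arm --pt "0 0 -15 0" --pt "0 0 -35 0" --pt "0 0 -65 0" --pt "0 0 -100 0" --pt "0 0 -140 0" --pt "-40 -20 -150 0" --pt "-85 -40 -150 0" --pt "-130 -60 -150 0" --pt "-175 -80 -150 0" --pt "-220 -80 -150 0" --pt "-265 -80 -150 0" --pt "-310 -80 -150 0" --pt "-355 -80 -150 0" --pt "-400 -80 -150 0" --pt "-430 -80 -150 0" --pt "-430 -80 -150 0" --pt "-430 -80 -150 0"

```text
clock: 22.8
position: [0.5075, -0.1271, 0.4444]
ee_rot: [1.953, 2.46, 0.001]
force: [0.2, -0.3, 0.2]
width: 0.956
```

```bash
python3 -c "
from h import *
go(.488,.3105,.139,13.1)
cv2.imwrite('pics/s13.png',arm.get_image('scene')[...,::-1])
cv2.imwrite('pics/t13.png',arm.get_image('top')[...,::-1])"
```

```text
t 22.8 tcp [ 0.5075 -0.1271  0.4444] yawy 13.1 zax [ 0.001  0.    -1.   ] w 87.7273151129856 F [ 0.2 -0.3  0.2] j [ 0.52  0.28 -0.48  1.73  0.14  1.16  0.23]
shift mm [430.6  80.1 146.6] twist 0.0
```

View pics/s13.png

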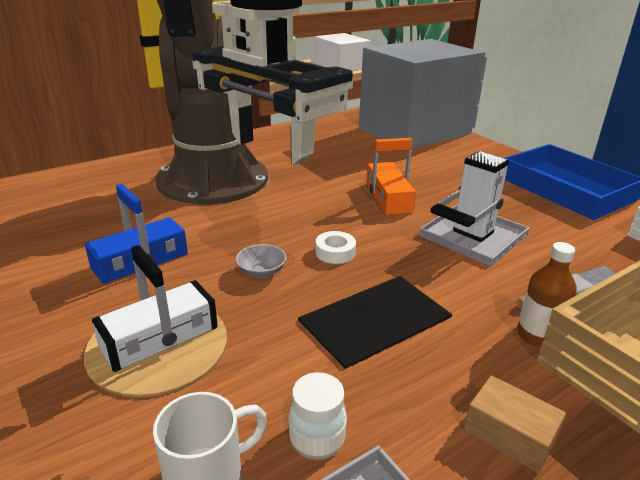

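View pics/t13.png

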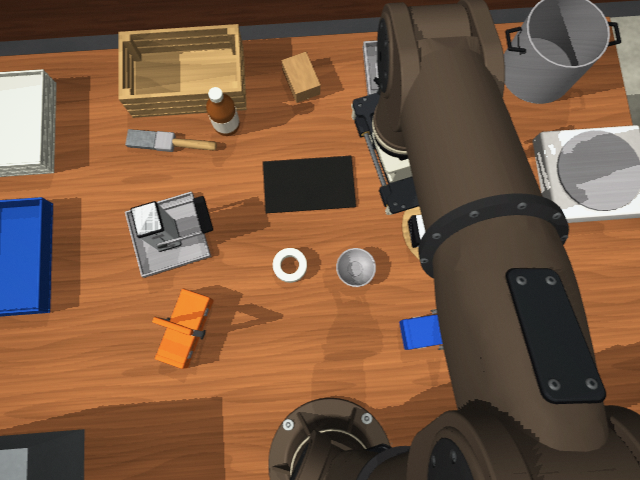

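The case stands upright in the tray: (480,200) in the scene view, (160,230) in the top view. The look-alike is still on the board at (155,325) in the scene view, and the arm is touching nothing.

```bash
python3 -c "
from cell import arm
print(arm.sign_off())"
```

```text
the job is handed in; nothing more can be done
None
```

The mat case now stands upright on its heavy end inside the empty square tray, and I handed the job in at about 23 s.

- **Finding the heavy end:** I lifted the case by its handle at about 5.5 N, roughly 0.56 kg. The −y end dipped, the one toward the scene camera.
- **Change of method:** the move commands cannot lean the gripper, so I could not use the suggested 45° lean. I set the case back on the mat, gripped it across its width at the light end and swung it up about its heavy edge. It still leaned about 21° when I carried it over, so I finished righting it against the tray floor and let go.
- **Last checks:** after release, both views show the case standing by itself inside the tray. By eye, the look-alike lies where it was on the round board. The wrist force read about zero, with the gripper well clear.
- **Small mismatch:** before the final seating the case leaned 4° and hung about 3 mm above the floor. I lowered it 5 mm until it pressed on the floor before opening. I judged the final upright pose by eye and did not measure its lean again.

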